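# Hang up the basket, then find the full salt tin by its weight

### The job

The wire basket has been left standing on top of the three salt tins: hang it by its handle on the hook of the stand. Then feel which tin is the full one: working along the board from left to right (as seen from the robot), lift each tin a few centimetres clear and set it back upright in its place before going on to the next. Finish holding the heaviest tin upright in the gripper, at least 10 cm clear of the board, with the other two standing on the board and the basket on its hook; the program ends while still holding it up. Knock no tin over and leave the fruit, glass and ramekin beside the work where they are.

Things in the scene. Friction and masses are not known exactly. Their poses are not given: they have to be found in the camera images.
- tin_a_mid (a point): centre (half-way up) of one of three identical closed salt tins: upright cylinder of bare metal with a plain paper band and a slip lid, 62 mm across, 100 mm high, lid pressed on (lid and body are one piece). z axis up. The three stand about 90 mm apart in a row on the board, in an order that changes; one is full (0.40 to 0.48 kg), the others part-used (0.10 to 0.23 kg)
- tin_b_mid (a point): centre (half-way up) of one of three identical closed salt tins: upright cylinder of bare metal with a plain paper band and a slip lid, 62 mm across, 100 mm high, lid pressed on (lid and body are one piece). z axis up. The three stand about 90 mm apart in a row on the board, in an order that changes; one is full (0.40 to 0.48 kg), the others part-used (0.10 to 0.23 kg)
- tin_c_mid (a point): centre (half-way up) of one of three identical closed salt tins: upright cylinder of bare metal with a plain paper band and a slip lid, 62 mm across, 100 mm high, lid pressed on (lid and body are one piece). z axis up. The three stand about 90 mm apart in a row on the board, in an order that changes; one is full (0.40 to 0.48 kg), the others part-used (0.10 to 0.23 kg)
- board: oak serving board on the table that the tins stand on, fixed, 85 x 260 x 20 mm; origin at the centre of its underside, y along its length and the row of tins (+y is the left end), z up. Tin places at about y = +90 (left), 0 (middle), -90 mm (right), all at x = 0; a tin standing on it has its centre 70 mm above the origin
- basket: empty dark wire basket, 84 x 150 mm, 56 mm deep, about 0.2 kg, standing on the lids of the tins; origin at the centre of its underside, y along its length, z up. A rigid round wire handle, 8 mm thick, arches over it from end to end (along y); its top is straight for 100 mm
- basket_handle (a point): middle of the straight top of the basket's handle, on the bar's axis, 134 mm above the basket's underside (78 mm above its rim); axes as the basket's
- hook_stand: heavy dark steel hook stand on the table, fixed; origin at the centre of its round foot (124 mm across). Round post 16 mm thick, 253 mm high. One hook arm, 8 mm thick, runs level from the post along the stand's -x (towards the robot) with its axis 220 mm up, and ends 129 mm out in an upturned tip
- hook_seat (a point): where the middle of the basket's handle lies when hung: just above the hook arm, 100 mm out from the post's axis, 228 mm above the table; axes as the stand's, so the handle bar lies along y across the arm
- hook_tip (a point): highest point of the hook's upturned tip, 247 mm above the table, 29 mm farther out (-x) than the seat; the handle must pass over it to reach the arm behind it
- avocado_a: bystander, loose, to be left alone: avocado, 90 x 59 x 59 mm; origin at its underside
- avocado_b: bystander, loose, to be left alone: avocado, 93 x 61 x 61 mm; origin at its underside
- tomato_a: bystander, loose, to be left alone: beef tomato, 98 x 100 x 73 mm; origin at its underside
- ramekin_a: bystander, loose, to be left alone: white ramekin, 68 mm across, 41 mm high; origin at its underside
- tumbler_a: bystander, loose, to be left alone: glass tumbler, 81 mm across, 92 mm high; origin at its underside
Not all that is in view belongs to the job. What is shaped like the part that bears tin_c_mid but blue or green is not meant.

How it is judged:
By the outcome, as a careful person would: the job done as asked, in the order asked, and still so for the second after the job is handed in, while the arm keeps its last pose, push and grip.
It also fails if it takes over 72 s, if anything falls off the work surface, if the arm or the gripper's body presses on something with over 40 N, if the wrist force passes 120 N, or if a joint passes its speed limit or range.

### The arm

A 6-joint arm with a two-finger parallel gripper is mounted at the origin on a cart in front of the work surface, level with it; the furniture and walls round the work are solid. World frame = base frame: x ahead of the robot, y to its left, z up, the work surface at z = 0. Lengths are in mm, angles in rad, forces in N, time in s.
With the tool pointing down it reaches from about 400 to 925 mm from the base axis. Payload 12.5 kg.
Tool frame: the origin (TCP) lies on the centre line of the jaws, within the pads' length; the fingertips stand 8 mm ahead of it and the grasp point (between the pads) lies 11 mm behind it; z points along the fingers, x is the direction in which the jaws open and shut, and the axes are right-handed (so a half turn about z gives the same grasp; the last joint's range is limited). The gripper opens to 95 mm and grips with 3 to 60 N. Pads are 20 mm wide; open, the fingers measure 119 mm over their backs; the gripper's body (75 mm by 180 mm) begins 59 mm behind the grasp point.
Start: joints at [-1.238, 0.491, 1.559, -0, 1.092, -0.106], TCP at [265.557, -565.796, 222.661] pointing down, gripper open.
Joint ranges: [-3.1, 3.1], [-0.84, 2.19], [0.05, 2.79], [-1.13, 4.28], [0.06, 2.93], [-2.69, 2.69]. Speed limits (rad/s): [2.22, 2.22, 2.79, 3.14, 3.14, 3.14].

### API

Orientations are given as [roll, pitch, yaw] about the fixed x, y, z axes, in that order (R = Rz(yaw) Ry(pitch) Rx(roll)).
In Python, from cell import env gives the robot as it stands. The module is installed in compiled form; this text tells all that it offers.
- The arm moves only by the tool send_rows, never from a script. Its argument "moves" is a list that holds one entry, the list of rows, each a list of 6 numbers: the shift along the tool's x, y, z as a fraction of full scale, then the turn, a rotation vector about the tool's x, y, z as a fraction of full scale. A call has 1 to 12 rows; each row is the pose to reach, as a shift and turn from the pose commanded when the call began, along the tool's axes at that moment; what a row does not reach only later rows make up. Full scale, the value 1, is 0.3 m for a shift and 90 degrees for a turn. A row lasts 1/12 s, in which the tool goes at most 41.7 mm and 7.16 degrees, less where a joint would pass 70% of its speed; a pose out of reach is approached as far as the arm can. A call with a number of a shift or a turn outside -1 to 1 is refused whole. A call with a gripper value outside its range is refused whole. "grip" is the gripper's target within -1 to 1 (shut at 1, half-way at 0, fully open at -1), set as the call begins (left out, the last holds). The fingers move at their own pace and stop on an object; the grip force is fixed at half the most. Time passes only in rows, so rows that repeat a pose let the fingers close. It gives the time, the measured TCP pose, the force and the opening at its end, in the units of the state.
- env.state(): the state, without advancing time (a new reading comes with each control period).
- env.read_camera(name): name is "side" or "top"; returns a dict with "image" (384x512x3 uint8, red, green, blue), "mtx" (3x3 intrinsics, pixels), "T" (4x4, takes a point from camera to world coordinates). Camera axes: x right, y up, looking along -z (the intrinsics and any distortion apply to the point x, -y, -z); pixel columns grow to the right and rows downward; lengths in mm; the calibration is good to about 2 mm. A picture is of the moment at which its call begins. There is no depth.
- env.job_done(): hands the job in, once; it reports no verdict.
Trained networks look in the newest picture that a camera, given by its name, has taken for a name from the list of things; names that differ only in an ending like _2 or _b are one class to them, and where a whole thing is asked for, a point or a joint stands for the part that bears it (a point fixed in the world has none). Each returns a list of dicts, best first, with "confidence" (0 to 1); they miss things now and then, are a little off and sometimes report something else, mostly with a low value. They report only what shows in the picture. A call takes as long as a camera call. They do not tell look-alikes from the thing itself.
- env.look_for(camera, thing): "xy" ([column, row] in pixels, amid what is visible of it).
- env.outline_of(camera, thing): "region" (384x512 bool, what is visible of it) and "xy" ([column, row] in pixels, amid what is visible of it).
The state is a dict: "t": time; "joints": joint angles; "qvel": joint speeds; "tau": joint torques, N m; "eef_pos": TCP position; "tcp_rot": TCP orientation; "ft_force": force on the tool from outside, world axes, zero at the start; "moment": the same for the moment, N m; "opening": opening from 0.0 (shut) to 1.0 (fully open).
Only numpy, scipy, OpenCV 4.12 (cv2) and the standard library are available. Lean on these libraries where they do the work, as an engineer would, in place of code of your own. Each camera call takes 0.05 s, during which the arm holds its last target. There are 200 camera calls.

## Working session

There is one attempt and no reset: what is moved stays moved. The work goes in short steps, Python scripts to look and compute and a tool call to move; the robot and the scene stay as the last step left them, time stands still between calls to the robot, and variables do not carry over. Pictures are saved under pics/ and viewed, about 8 in all and at most 12, crops included, and the job is handed in when it is done.

Besides the shell and the picture viewer there is one more tool, called after ">>>" as name([rows], argument=value, ...), one row to a line, values as JSON. send_rows: Moves the arm, as the interface text tells. Its arguments: {"type":"object","properties":{"moves":{"type":"array","items":{"type":"array","items":{"type":"array","items":{"type":"number"}}}},"grip":{"type":"number"}},"required":["moves"]}

```bash
mkdir -p pics; python3 - <<'E'
from cell import env
import cv2,numpy as np
ims=[]
s=env.state();print({k:np.round(v,3).tolist() for k,v in s.items()})
for c in("top","side"):
    r=env.read_camera(c);ims.append(r["image"]);np.savez(c+".npz",mtx=r["mtx"],T=r["T"]);print(c,r["mtx"].round(1).tolist(),r["T"].round(3).tolist(),[k for k in r])
    cv2.imwrite(f"pics/{c}0.png",r["image"][:,:,::-1])
    for n in("tin_a_mid","basket","basket_handle","hook_seat","hook_tip","hook_stand","board","tumbler_a","avocado_a","tomato_a","ramekin_a"):
        print(c,n,[(np.round(d["xy"]).tolist(),round(d["confidence"],2)) for d in env.look_for(c,n)][:4])
E
```

```text
{'t': 0.0, 'joints': [-1.238, 0.492, 1.56, 0.0, 1.092, -0.106], 'qvel': [0.0, -0.001, 0.0, 0.0, 0.001, -0.001], 'tau': [-0.002, -61.265, -25.818, 0.069, 0.048, -0.0], 'eef_pos': [265.463, -565.536, 222.035], 'tcp_rot': [-3.141, 0.001, -1.132], 'ft_force': [0.101, 0.832, 0.419], 'moment': [0.055, -0.035, 0.024], 'opening': 1.0}
top [[417.2, 0.0, 268.2], [0.0, 417.2, 189.0], [0.0, 0.0, 1.0]] [[-0.002, 0.997, -0.071, 360.933], [-1.0, -0.003, -0.004, 16.535], [-0.004, 0.071, 0.997, 1724.991], [0.0, 0.0, 0.0, 1.0]] ['image', 'mtx', 'T']
top tin_a_mid []
top basket [([328.0, 186.0], 0.84)]
top basket_handle [([328.0, 188.0], 0.78)]
top hook_seat [([216.0, 168.0], 0.59), ([169.0, 169.0], 0.41)]
top hook_tip [([219.0, 165.0], 0.67)]
top hook_stand [([218.0, 165.0], 0.58), ([296.0, 189.0], 0.31)]
top board [([304.0, 196.0], 0.58)]
top tumbler_a [([168.0, 169.0], 0.55), ([219.0, 164.0], 0.41)]
top avocado_a []
top tomato_a [([342.0, 226.0], 0.52)]
top ramekin_a [([380.0, 180.0], 0.73)]
side [[433.5, 0.0, 257.5], [0.0, 433.5, 188.9], [0.0, 0.0, 1.0]] [[-0.65, -0.598, 0.468, 1163.503], [0.76, -0.507, 0.406, 599.142], [-0.005, 0.62, 0.784, 1328.56], [0.0, 0.0, 0.0, 1.0]] ['image', 'mtx', 'T']
side tin_a_mid [([214.0, 190.0], 0.65)]
side basket [([223.0, 166.0], 0.78), ([310.0, 254.0], 0.72)]
side basket_handle [([219.0, 171.0], 0.87)]
side hook_seat [([292.0, 270.0], 0.96)]
side hook_tip [([293.0, 273.0], 0.74)]
side hook_stand [([291.0, 274.0], 0.78)]
side board [([222.0, 198.0], 0.62)]
side tumbler_a []
side avocado_a [([310.0, 255.0], 0.79), ([294.0, 223.0], 0.77)]
side tomato_a [([230.0, 153.0], 0.71)]
side ramekin_a [([169.0, 166.0], 0.76)]
```

View pics/top0.png

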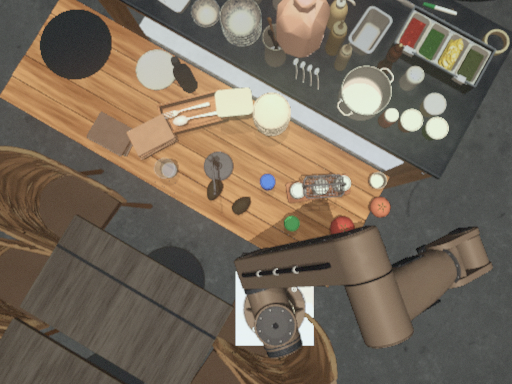

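View pics/side0.png

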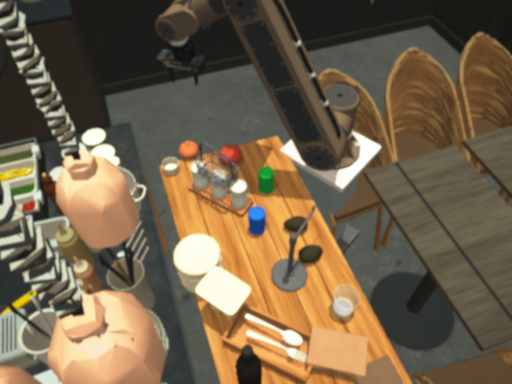

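The top view shows the basket on the tins at about (322,186), the stand's foot at (218,166) with its arm pointing down toward (215,185), and green and blue decoy tins at (291,223) and (267,181). The side view shows the basket at (218,175), the stand's foot at (290,275) and its post rising to (311,208). I'll crop both in closer.

```bash
python3 - <<'E'
import cv2
a=cv2.imread("pics/top0.png")[130:250,195:395];cv2.imwrite("pics/topc.png",cv2.resize(a,None,fx=4,fy=4,interpolation=cv2.INTER_CUBIC))
a=cv2.imread("pics/side0.png")[135:295,155:335];cv2.imwrite("pics/sidec.png",cv2.resize(a,None,fx=3.75,fy=3.75,interpolation=cv2.INTER_CUBIC))
E
```

```text
(no output)
```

View pics/topc.png

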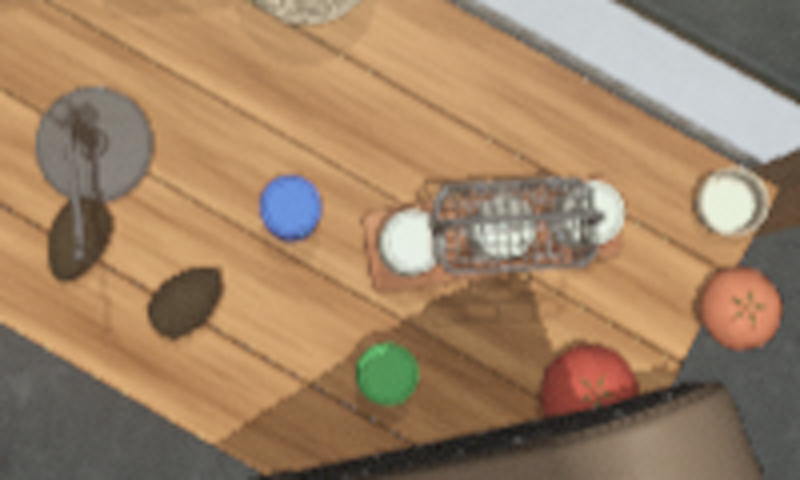

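View pics/sidec.png

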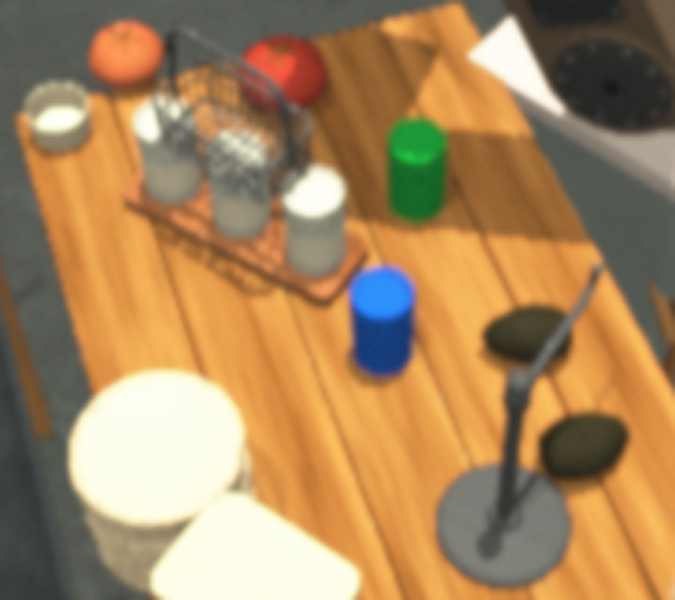

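The left tin's lid is at (410,242) in the top crop and (316,192) in the side crop. The handle runs (435,228)–(600,216) in the top crop. The stand's foot is at (95,145) and its tip at (79,258) in the top crop; in the side crop the tip is at (597,268) and the post top at (518,380). Next I back-project and triangulate these.

```bash
cat > h.py <<'E'
import numpy as np,cv2
C={c:dict(np.load(c+".npz")) for c in("top","side")}
def ray(c,uv):
    K,T=C[c]["mtx"],C[c]["T"];d=np.linalg.solve(K,[uv[0],uv[1],1]);return T[:3,3],T[:3,:3]@(d*[1,-1,-1])
def onz(c,uv,z):
    o,d=ray(c,uv);return (o+d*(z-o[2])/d[2]).round(1)
def tri(a,b):
    o,d=ray("top",a);p,e=ray("side",b);s=np.linalg.lstsq(np.c_[d,-e],p-o,rcond=None)[0];A=o+s[0]*d;B=p+s[1]*e
    return ((A+B)/2).round(1),round(float(np.linalg.norm(A-B)),1)
def proj(c,P):
    K,T=C[c]["mtx"],C[c]["T"];q=(np.atleast_2d(P)-T[:3,3])@T[:3,:3]*[1,-1,-1];q=q@K.T;return q[:,:2]/q[:,2:]
tc=lambda u,v:(194.6+u/4,129.6+v/4)
sc=lambda u,v:(154.6+u/3.75,134.6+v/3.75)
E
python3 - <<'E'
from h import *
print("Ltin",onz("top",tc(410,242),120),onz("side",sc(316,192),120),tri(tc(410,242),sc(316,192)))
print("Rtin",onz("top",tc(593,212),120),onz("side",sc(166,127),120))
print("foot",onz("top",tc(95,145),8),onz("side",sc(504,524),8))
print("tip",onz("top",tc(79,258),247),onz("side",sc(597,268),247),tri(tc(79,258),sc(597,268)))
print("posttop",onz("side",sc(518,380),253),onz("top",tc(80,125),253))
print("handle ends",onz("top",tc(435,228),254),onz("top",tc(600,216),254),onz("side",sc(170,35),254),onz("side",sc(305,120),254))
print("board",[onz("top",tc(*p),20) for p in((365,212),(376,288))])
print("decoys",onz("top",tc(291,208),100),onz("top",tc(387,374),100))
print("tomato",onz("top",tc(590,390),50),"avo",onz("top",tc(80,238),30),onz("top",tc(186,302),30))
E
```

```text
Ltin [470.5 -88.4 120. ] [474.3 -87.  120. ] (array([471.2, -89.2, 115.1]), 1.3)
Rtin [ 499. -265.  120.] [ 509.  -254.7  120. ]
foot [579.7 229.8   8. ] [584.5 233.4   8. ]
tip [448.4 213.7 247. ] [456.8 214.9 247. ] (array([449.9, 213.3, 238.3]), 3.8)
posttop [587.6 233.6 253. ] [566.4 212.8 253. ]
handle ends [ 473.7 -101.8  254. ] [ 483.9 -247.6  254. ] [ 500.2 -237.2  254. ] [496.8 -72.6 254. ]
board [array([508.2, -49. ,  20. ]), array([430.3, -59.8,  20. ])]
decoys [505.5  26.4 100. ] [343.5 -66.4 100. ]
tomato [ 326.6 -271.6   50. ] avo [481.6 241.8  30. ] [416.1 133.7  30. ]
```

```bash
cat >> h.py <<'E'
def fr(x,y,z,yaw):
    c,s=np.cos(yaw),np.sin(yaw);return lambda P:np.atleast_2d(P)@np.array([[c,s,0],[-s,c,0],[0,0,1]])+[x,y,z]
circ=lambda r,z:np.array([[r*np.cos(a),r*np.sin(a),z] for a in np.linspace(0,6.283,40)])
def basket(x,y,z,yaw):
    f=fr(x,y,z,yaw);return [f([[0,-73,56],[0,-50,134],[0,50,134],[0,73,56]]),f([[42,75,56],[-42,75,56],[-42,-75,56],[42,-75,56],[42,75,56]])]
def stand(x,y,yaw):
    f=fr(x,y,0,yaw);return [f(circ(62,8)),f([[0,0,0],[0,0,253]]),f([[0,0,220],[-129,0,220],[-129,0,247]])]
def board(x,y,yaw):
    f=fr(x,y,0,yaw);L=[f([[42.5,130,20],[-42.5,130,20],[-42.5,-130,20],[42.5,-130,20],[42.5,130,20]])]
    for k in(90,0,-90):L+=[f(circ(31,120)+[0,k,0])]
    return L
def overlay(img,c,lines,box,k):
    x0,y0,w,h=box;a=cv2.resize(img[y0:y0+h,x0:x0+w],None,fx=k,fy=k,interpolation=cv2.INTER_CUBIC)
    for L,col in lines:
        p=((proj(c,L)-[x0,y0]+.5)*k*8).astype(int);cv2.polylines(a,[p.reshape(-1,1,2)],False,col,1,cv2.LINE_AA,3)
    return a
E
python3 - <<'E'
from h import *
l=[(L,(0,255,255)) for L in basket(487,-172,120,.07)]+[(L,(255,0,255)) for L in board(485,-177,.16)]+[(L,(0,255,0)) for L in stand(582,231,.136)]
t,s=cv2.imread("pics/top0.png"),cv2.imread("pics/side0.png")
o=np.zeros((600,800,3),np.uint8)
for im,(y,x) in ((overlay(t,"top",l,(280,165,80,55),6),(0,0)),(overlay(t,"top",l,(200,145,45,55),6),(0,490)),(overlay(s,"side",l,(180,135,80,50),5),(335,0)),(overlay(s,"side",l,(265,200,60,100),3),(335,490)) ):
    h,w=im.shape[:2];h=min(h,600-y);o[y:y+h,x:x+w]=im[:h]
cv2.imwrite("pics/ov1.png",o)
E
```

```text
(no output)
```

View pics/ov1.png

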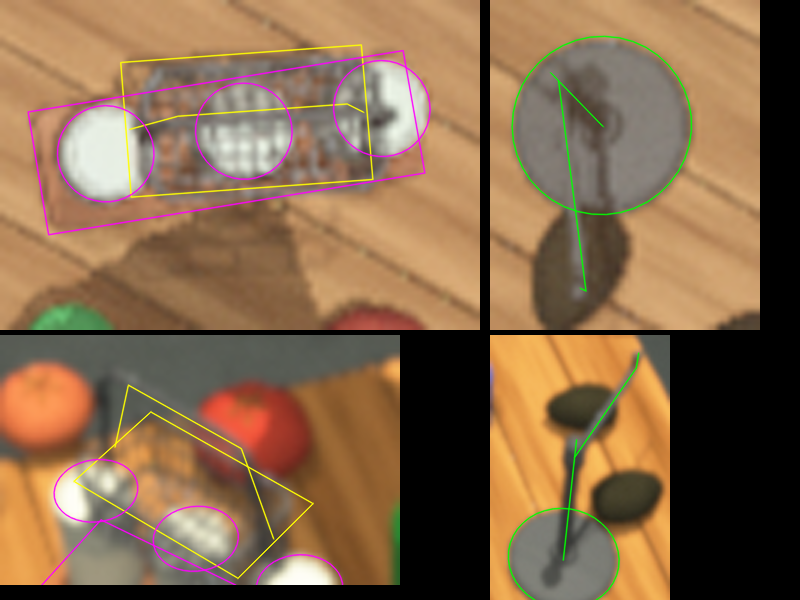

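The tins and stand overlays fit well. The basket handle needs a wider shape (rounded corners, vertical legs at the ends), so I'll refit it and overlay again.

```bash
cat >> h.py <<'E'
def basket(x,y,z,yaw):
    f=fr(x,y,z,yaw);a=np.linspace(0,np.pi/2,6);q=[[0,50+25*np.cos(t),109+25*np.sin(t)] for t in a]
    h=[[0,75,56]]+q+[[p[0],-p[1],p[2]] for p in q[::-1]]+[[0,-75,56]]
    return [f(h),f([[42,75,56],[-42,75,56],[-42,-75,56],[42,-75,56],[42,75,56]]),f([[0,0,129],[0,0,139]])]
E
python3 - <<'E'
from h import *
from scipy.optimize import least_squares
P=np.array([[42,75,56],[42,-75,56],[-42,-75,56],[-42,75,56]]);tp=np.array([tc(436,184),tc(596,180),tc(592,266),tc(438,274)])
H=np.array([[0,-67.7,126.7],[0,67.7,126.7]]);sp=np.array([sc(170,35),sc(305,120)])
H2=np.array([[0,-70,124],[0,70,124]]);hp=np.array([tc(600,216),tc(437,228)])
def r(p):
    f=fr(p[0],p[1],120,p[2]);return np.r_[(proj("top",f(P))-tp).ravel(),(proj("side",f(H))-sp).ravel(),(proj("top",f(H2))-hp).ravel()]
b=least_squares(r,[485,-177,.05]);print(b.x,b.fun.round(1))
x,y,w=b.x
l=[(L,(0,255,255)) for L in basket(x,y,120,w)]+[(L,(255,0,255)) for L in board(482,-178,.16)]
t,s=cv2.imread("pics/top0.png"),cv2.imread("pics/side0.png")
o=np.zeros((600,800,3),np.uint8)
for im,(yy,xx) in ((overlay(t,"top",l,(280,165,80,40),7),(0,0)),(overlay(s,"side",l,(180,137,80,63),5),(285,0)),(overlay(s,"side",[],(180,137,80,63),5),(285,400))):
    h,w=im.shape[:2];h=min(h,600-yy);o[yy:yy+h,xx:xx+w]=im[:h]
cv2.imwrite("pics/ov2.png",o)
E
```

```text
[ 4.82674403e+02 -1.76708260e+02  4.29309831e-02] [-2.5 -0.2 -2.3 -1.  -0.  -0.  -1.9 -0.2  1.8 -1.8 -4.5 -6.8 -0.8 -0.3
  0.7 -1.5]
```

View pics/ov2.png

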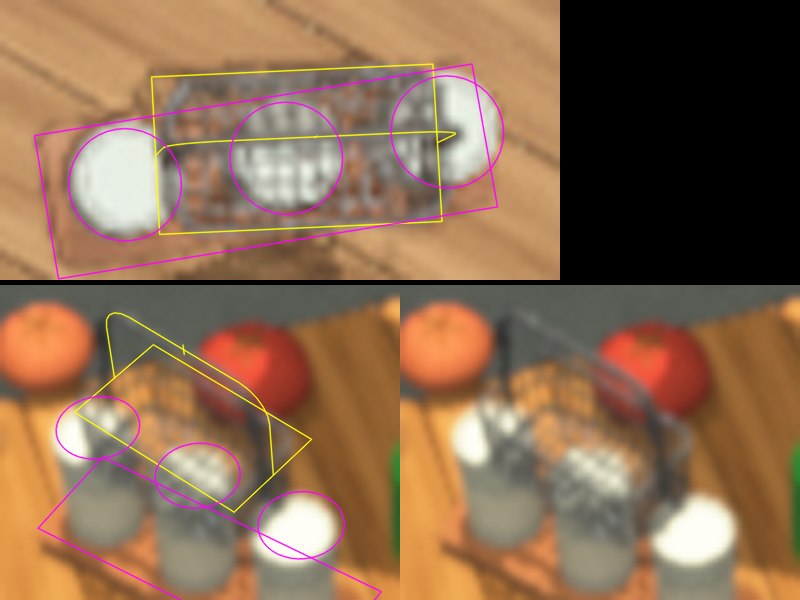

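The refined estimates are below; I'm starting the move now.

- **Handle:** middle at about (482,-180,254), yaw 0.045.
- **Hook seat:** about (483,217,228), yaw 0.136.
- **Grip:** I'll hold the handle 28 mm to the left of its middle, so the fingers clear the hook arm.

>>> send_rows([
  [[-0.02,-0.03,-0.05,0,0,-0.06],[-0.06,-0.08,-0.1,0,0,-0.12],[-0.12,-0.16,-0.15,0,0,-0.19],[-0.18,-0.24,-0.2,0,0,-0.25],[-0.24,-0.32,-0.25,0,0,-0.31],[-0.3,-0.4,-0.3,0,0,-0.37],[-0.36,-0.48,-0.3,0,0,-0.44],[-0.42,-0.55,-0.3,0,0,-0.5],[-0.48,-0.63,-0.3,0,0,-0.56],[-0.54,-0.7,-0.3,0,0,-0.62],[-0.6,-0.78,-0.3,0,0,-0.69],[-0.64,-0.84,-0.3,0,0,-0.749]],
], grip=-1)

```text
t: 2.2
eef_pos: [412.6, -282.9, 312.9]
tcp_rot: [3.141, -0.0, 0.051]
ft_force: [1.2, 0.0, 0.3]
opening: 0.996
```

```bash
cat > go.py <<'E'
import sys,numpy as np
from cell import env
from scipy.spatial.transform import Rotation as R
def go(x,y,z,yaw):
    s=env.state();M=R.from_euler('xyz',s["tcp_rot"])
    d=M.inv().apply(np.array([x,y,z])-s["eef_pos"])/300
    w=(M.inv()*R.from_euler('xyz',[np.pi,0,yaw])).as_rotvec()/(np.pi/2)
    print("t",round(s["t"],2),"pos",np.round(s["eef_pos"],1),"rot",np.round(s["tcp_rot"],3),"f",np.round(s["ft_force"],2),"open",round(s["opening"],3));print("rows ->",d.round(3),w.round(3))
if __name__=="__main__": go(*map(float,sys.argv[1:5]))
E
python3 go.py 480.7 -152 310 .045
```

```text
t 2.2 pos [ 412.6 -282.9  312.9] rot [ 3.141 -0.     0.051] f [1.23 0.03 0.32] open 0.996
rows -> [ 0.249 -0.424  0.01 ] [ 0.    -0.     0.004]
```

>>> send_rows([
  [[0.02,-0.03,0.01,0,0,0],[0.05,-0.09,0.01,0,0,0],[0.1,-0.17,0.01,0,0,0],[0.15,-0.25,0.01,0,0,0.002],[0.2,-0.33,0.01,0,0,0.004],[0.235,-0.4,0.01,0,0,0.004],[0.249,-0.424,0.03,0,0,0.004],[0.249,-0.424,0.07,0,0,0.004],[0.249,-0.424,0.12,0,0,0.004],[0.249,-0.424,0.17,0,0,0.004],[0.249,-0.424,0.21,0,0,0.004],[0.249,-0.424,0.225,0,0,0.004]],
])

```text
t: 3.2
eef_pos: [480.3, -155.0, 243.1]
tcp_rot: [-3.141, 0.002, 0.036]
ft_force: [-0.3, -0.2, -0.8]
opening: 1.0
```

```bash
python3 - <<'E'
from h import *
from cell import env
import go
l=[(L,(0,255,255)) for L in basket(482,-180,120,.045)[:1]]
o=np.zeros((600,800,3),np.uint8)
for c,b,k,(y,x) in(("top",(290,165,70,40),5.7,(0,0)),("side",(180,125,80,65),5.7,(229,0)),("side",(180,125,60,65),5.7,(229,456))):
    im=env.read_camera(c)["image"][:,:,::-1];a=overlay(im,c,l if x==0 else [],b,k);h=min(a.shape[0],600-y);w=min(a.shape[1],800-x);o[y:y+h,x:x+w]=a[:h,:w]
cv2.imwrite("pics/ov3.png",o)
go.go(480.7,-152,243,.045)
E
```

```text
t 3.35 pos [ 481.  -155.1  245.1] rot [-3.142  0.     0.037] f [ 0.24 -1.23  0.89] open 0.999
rows -> [-0.001 -0.01   0.007] [-0.     0.    -0.005]
```

View pics/ov3.png

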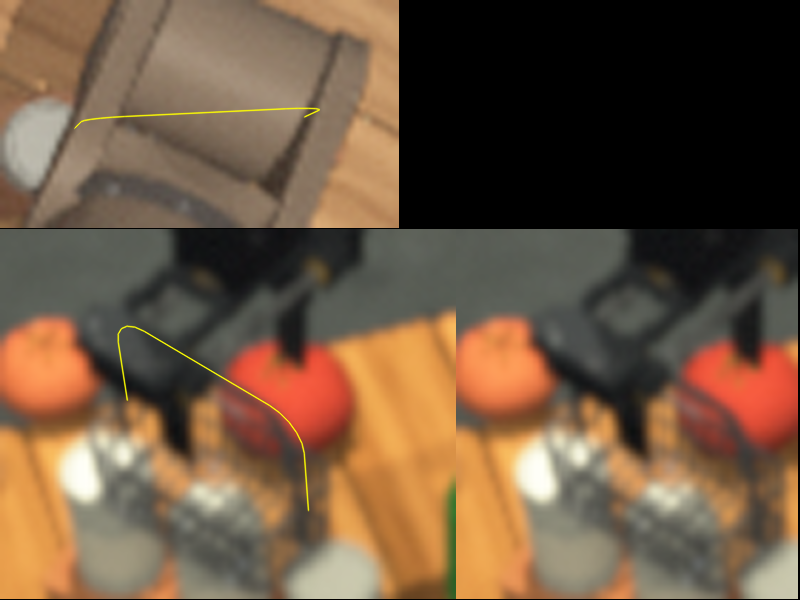

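The far finger is at (290,340) and the near finger at (185,430), with the handle passing between them and close to the prediction. Closing now.

>>> send_rows([
  [[0,-0.005,0.007,0,0,0],[0,-0.005,0.007,0,0,0],[0,-0.005,0.007,0,0,0],[0,-0.005,0.007,0,0,0],[0,-0.005,0.007,0,0,0],[0,-0.005,0.007,0,0,0],[0,-0.005,0.007,0,0,0],[0,-0.005,0.007,0,0,0],[0,-0.005,0.007,0,0,0],[0,-0.005,0.007,0,0,0],[0,-0.005,0.007,0,0,0],[0,-0.005,0.007,0,0,0]],
], grip=1)

```text
t: 4.35
eef_pos: [481.0, -153.0, 243.0]
tcp_rot: [3.142, 0.0, 0.038]
ft_force: [1.3, 0.5, -0.1]
opening: 0.217
```

>>> send_rows([
  [[0,0,0,0,0,0],[0,0,0,0,0,0],[0,0,0,0,0,0],[0,0,0,0,0,0],[0,0,0,0,0,0],[0,0,0,0,0,0]],
])

```text
t: 4.85
eef_pos: [481.0, -153.0, 243.0]
tcp_rot: [3.142, -0.0, 0.038]
ft_force: [0.5, 0.0, -1.2]
opening: 0.073
```

The opening is 7 mm, so the bar is gripped. Lifting slowly.

>>> send_rows([
  [[0,0,-0.005,0,0,0],[0,0,-0.015,0,0,0],[0,0,-0.03,0,0,0],[0,0,-0.05,0,0,0],[0,0,-0.075,0,0,0],[0,0,-0.1,0,0,0],[0,0,-0.125,0,0,0],[0,0,-0.15,0,0,0],[0,0,-0.175,0,0,0],[0,0,-0.195,0,0,0],[0,0,-0.21,0,0,0],[0,0,-0.215,0,0,0]],
])

```text
t: 5.85
eef_pos: [481.2, -153.1, 308.4]
tcp_rot: [3.141, -0.001, 0.038]
ft_force: [-0.5, -0.7, -2.4]
opening: 0.074
```

```bash
python3 - <<'E'
from h import *
from cell import env
import go
# grip offset ~28 along stand y from seat
f=fr(582,231,0,.136); print(f([[-190,27,0],[-100,27,0]]).round(1))
p=f([[-190,27,0]])[0]
l=[(L,(0,255,255)) for L in basket(481,-180,185,.038)[:2]]
im=env.read_camera("side")["image"][:,:,::-1]
cv2.imwrite("pics/ov4.png",np.hstack([overlay(im,"side",q,(170,110,80,95),5) for q in(l,[])]))
go.go(p[0],p[1],307,.136)
E
```

```text
[[390.1 232.    0. ]
 [479.3 244.2   0. ]]
t 5.9 pos [ 481.1 -153.1  308.1] rot [ 3.141e+00 -1.000e-03  3.800e-02] f [-0.35 -0.26 -2.12] open 0.071
rows -> [-0.254 -1.294  0.003] [ 0.    -0.    -0.062]
```

View pics/ov4.png

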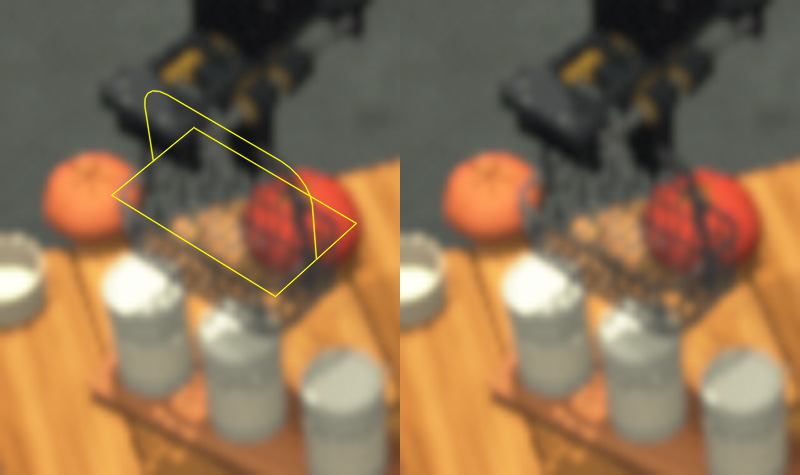

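The basket is lifted and the three tins at (145,290), (240,330) and (343,380) are all upright. Carrying it to the front of the hook.

>>> send_rows([
  [[0,-0.01,0,0,0,0],[-0.01,-0.03,0,0,0,0],[-0.02,-0.07,0,0,0,0],[-0.04,-0.13,0,0,0,0],[-0.06,-0.2,0,0,0,-0.01],[-0.08,-0.28,0,0,0,-0.01],[-0.1,-0.36,0,0,0,-0.02],[-0.12,-0.44,0,0,0,-0.02],[-0.14,-0.52,0,0,0,-0.03],[-0.16,-0.6,0,0,0,-0.03],[-0.17,-0.68,0,0,0,-0.04],[-0.18,-0.76,0,0,0,-0.04]],
])

```text
t: 6.9
eef_pos: [417.0, 74.5, 307.5]
tcp_rot: [-3.142, 0.0, 0.102]
ft_force: [0.4, -0.3, -2.5]
opening: 0.073
```

```bash
python3 go.py 389.6 236 300 .136
```

```text
t 6.9 pos [417.   74.5 307.5] rot [-3.142  0.     0.102] f [ 0.4  -0.34 -2.54] open 0.073
rows -> [-0.036 -0.545  0.025] [-0.     0.    -0.022]
```

>>> send_rows([
  [[-0.005,-0.07,0.005,0,0,0],[-0.01,-0.14,0.01,0,0,-0.01],[-0.02,-0.22,0.015,0,0,-0.01],[-0.025,-0.3,0.02,0,0,-0.02],[-0.03,-0.37,0.025,0,0,-0.022],[-0.033,-0.44,0.04,0,0,-0.022],[-0.036,-0.49,0.06,0,0,-0.022],[-0.036,-0.525,0.085,0,0,-0.022],[-0.036,-0.54,0.11,0,0,-0.022],[-0.036,-0.545,0.13,0,0,-0.022],[-0.036,-0.545,0.145,0,0,-0.022],[-0.036,-0.545,0.15,0,0,-0.022]],
])

```text
t: 7.9
eef_pos: [390.9, 233.7, 261.6]
tcp_rot: [3.141, 0.001, 0.135]
ft_force: [0.1, 0.6, -2.3]
opening: 0.073
```

```bash
python3 - <<'E'
from h import *
from cell import env
import go
s=env.state();e=s["eef_pos"]
print(s["tcp_rot"])
m=fr(e[0],e[1],e[2]+11-134,.136)([[0,-31,0]])[0]
l=[(L,(0,255,255)) for L in basket(*m,.136)[:2]]+[(L,(0,255,0)) for L in stand(582,231,.136)]
A=env.read_camera("side")["image"][:,:,::-1]
B=env.read_camera("top")["image"][:,:,::-1]
a=np.hstack([overlay(A,"side",q,(265,170,80,75),5) for q in(l,[])])[:,:800]
b=np.hstack([overlay(B,"top",q,(190,145,80,45),5) for q in(l,[])])[:,:800]
cv2.imwrite("pics/ov5.png",np.vstack([a,b]))
g=fr(582,231,0,.136)([[-100,31,0]])[0]
go.go(g[0],g[1],256,.136)
E
```

```text
[3.14103731e+00 1.27865823e-03 1.35218527e-01]
t 8.0 pos [391.2 233.7 262.3] rot [3.141 0.    0.135] f [-0.18  0.36 -2.28] open 0.073
rows -> [ 0.296 -0.008  0.021] [ 0.     0.    -0.001]
```

View pics/ov5.png

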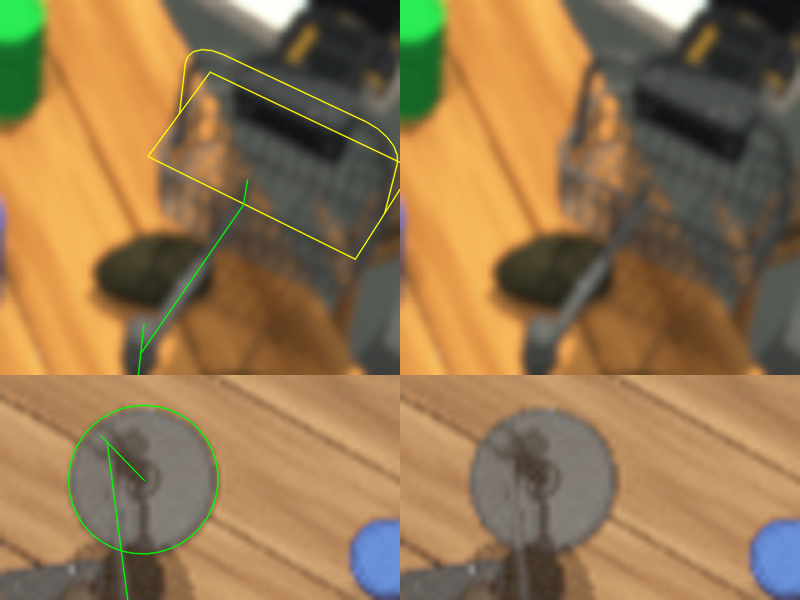

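The hook arm and its tip, which projects to (245,180), line up with the basket's opening. The bar shows slightly low and to the right of the robot, but it clears the tip. Moving in over the tip.

>>> send_rows([
  [[0.01,-0.018,0.003,0,0,0],[0.03,-0.018,0.006,0,0,0],[0.055,-0.018,0.006,0,0,0],[0.085,-0.018,0.006,0,0,0],[0.115,-0.018,0.006,0,0,0],[0.145,-0.018,0.006,0,0,0],[0.175,-0.018,0.006,0,0,0],[0.205,-0.018,0.006,0,0,0],[0.235,-0.018,0.006,0,0,0],[0.265,-0.018,0.006,0,0,0],[0.287,-0.018,0.006,0,0,0],[0.296,-0.018,0.006,0,0,0]],
])

```text
t: 9.0
eef_pos: [479.4, 251.8, 260.5]
tcp_rot: [3.141, -0.0, 0.135]
ft_force: [0.2, -1.0, -2.2]
opening: 0.072
```

>>> send_rows([
  [[0,0,0.008,0,0,0],[0,0,0.025,0,0,0],[0,0,0.045,0,0,0],[0,0,0.065,0,0,0],[0,0,0.085,0,0,0],[0,0,0.1,0,0,0],[0,0,0.112,0,0,0],[0,0,0.122,0,0,0],[0,0,0.13,0,0,0],[0,0,0.13,0,0,0]],
])

```text
t: 9.83
eef_pos: [478.2, 251.6, 221.3]
tcp_rot: [3.141, 0.0, 0.136]
ft_force: [0.1, -0.5, -3.1]
opening: 0.074
```

```bash
python3 - <<'E'
from h import *
from cell import env
import go
f=fr(582,231,0,.136)
l=[(L,(0,255,255)) for L in basket(*f([[-100,0,98]])[0],.136)[:2]]+[(L,(0,255,0)) for L in stand(582,231,.136)]
A=env.read_camera("side")["image"][:,:,::-1]
cv2.imwrite("pics/ov6.png",np.hstack([overlay(A,"side",q,(255,185,72,100),5) for q in(l,[])])[:,:800])
go.go(479,252,217,.136)
E
```

```text
t 9.88 pos [478.4 251.7 221.6] rot [3.141 0.    0.136] f [ 1.22 -0.53 -3.26] open 0.075
rows -> [ 0.002 -0.001  0.015] [ 0.  0. -0.]
```

View pics/ov6.png

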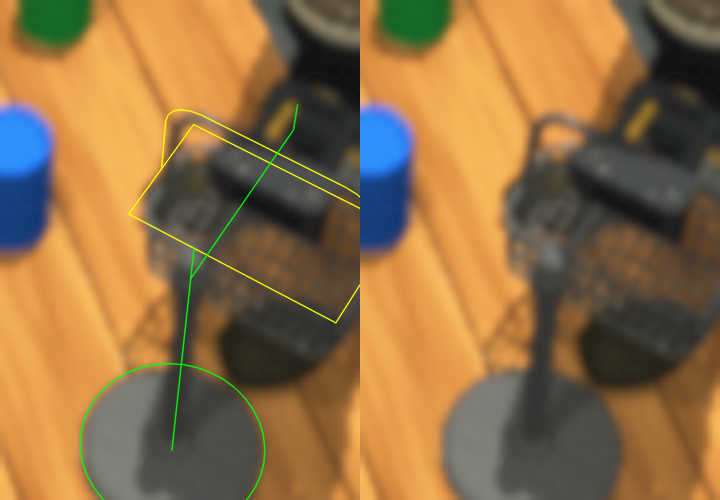

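The basket sits around the arm as predicted, to within about 1–2 px. Lowering until I feel contact.

>>> send_rows([
  [[0,0,0.004,0,0,0],[0,0,0.007,0,0,0],[0,0,0.01,0,0,0],[0,0,0.013,0,0,0],[0,0,0.015,0,0,0],[0,0,0.015,0,0,0]],
])

```text
t: 10.38
eef_pos: [478.3, 251.7, 217.1]
tcp_rot: [3.141, -0.0, 0.136]
ft_force: [0.7, 0.3, -1.6]
opening: 0.078
```

>>> send_rows([
  [[0,0,0.003,0,0,0],[0,0,0.006,0,0,0],[0,0,0.009,0,0,0],[0,0,0.012,0,0,0],[0,0,0.012,0,0,0]],
])

```text
t: 10.8
eef_pos: [478.7, 252.0, 214.3]
tcp_rot: [-3.141, -0.002, 0.136]
ft_force: [-0.4, 2.3, 6.2]
opening: 0.07
```

Contact: fz rose to +6 N. I'm easing off 1.5 mm and then opening.

>>> send_rows([
  [[0,0,-0.004,0,0,0],[0,0,-0.004,0,0,0],[0,0,-0.004,0,0,0],[0,0,-0.004,0,0,0],[0,0,-0.004,0,0,0],[0,0,-0.004,0,0,0],[0,0,-0.004,0,0,0],[0,0,-0.004,0,0,0],[0,0,-0.004,0,0,0],[0,0,-0.004,0,0,0]],
], grip=-1)

```text
t: 11.63
eef_pos: [478.4, 251.7, 214.8]
tcp_rot: [3.142, -0.0, 0.136]
ft_force: [-1.0, -0.9, 0.1]
opening: 0.718
```

>>> send_rows([
  [[0,0,-0.01,0,0,0],[0,0,-0.03,0,0,0],[0,0,-0.06,0,0,0],[0,0,-0.1,0,0,0],[0,0,-0.15,0,0,0],[0,0,-0.2,0,0,0],[0,0,-0.25,0,0,0],[0,0,-0.3,0,0,0],[0,0,-0.33,0,0,0],[0,0,-0.34,0,0,0]],
])

```text
t: 12.47
eef_pos: [478.7, 251.8, 318.9]
tcp_rot: [-3.141, -0.003, 0.136]
ft_force: [0.4, -0.6, -0.8]
opening: 0.998
```

```bash
python3 - <<'E'
from h import *
from cell import env
import go
f=fr(582,231,0,.136)
l=[(L,(0,255,255)) for L in basket(*f([[-100,0,94]])[0],.136)[:2]]+[(L,(0,255,0)) for L in stand(582,231,.136)]
A=env.read_camera("side")["image"][:,:,::-1]; cv2.imwrite("pics/side1.png",A)
a=np.hstack([overlay(A,"side",q,(255,185,80,100),4) for q in(l,[])])
b=overlay(A,"side",[(L,(255,0,255)) for L in board(482,-178,.16)+board(482,-178,.16)[:0]],(170,130,80,100),4)[:, :160]
b=overlay(A,"side",[(L,(255,0,255)) for L in board(484,-177,.16)],(180,142,80,67),2)
o=np.zeros((600,800,3),np.uint8);o[:400,:640]=a;o[:134,640:]=b
c=overlay(env.read_camera("top")["image"][:,:,::-1],"top",[(L,(255,0,255)) for L in board(482,-178,.16)],(280,160,100,50),4);o[400:600,:400]=c
cv2.imwrite("pics/ov7.png",o)
T=fr(482,-178,0,.16)([[0,90,0],[0,0,0],[0,-90,0]]);print(T)
go.go(T[0][0],T[0][1],316,.16)
E
```

```text
[[ 467.6613614  -89.1495445    0.       ]
 [ 482.        -178.           0.       ]
 [ 496.3386386 -266.8504555    0.       ]]
t 12.57 pos [478.3 251.7 317.2] rot [-3.141e+00 -1.000e-03  1.360e-01] f [-0.23 -0.22 -0.06] open 0.998
rows -> [-0.189  1.121  0.004] [-0.    -0.001 -0.015]
```

View pics/ov7.png

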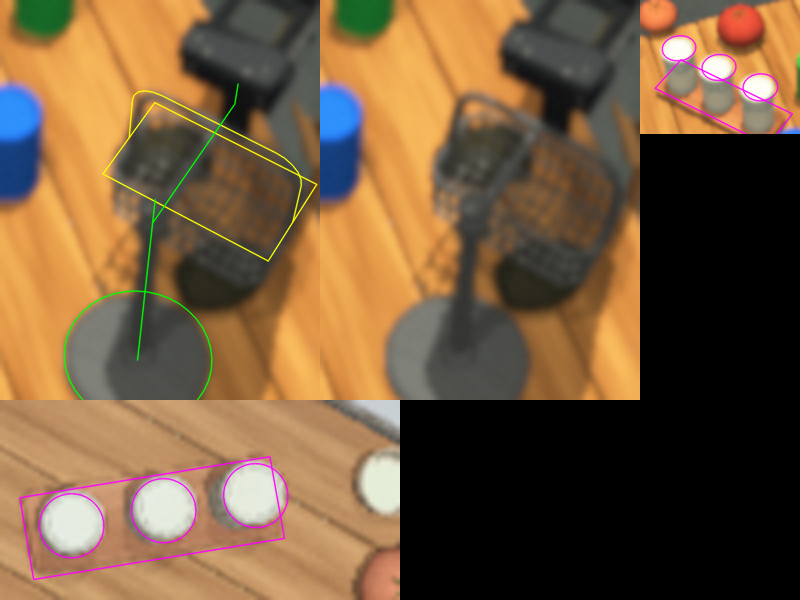

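The basket hangs on the hook arm with its bar at about (465,100)–(615,180) and the gripper clear of it. The three lids match the overlay in the top view. Going to the left tin, and measuring the lids more exactly on the way.

>>> send_rows([
  [[0,0.02,0,0,0,0],[-0.01,0.06,0,0,0,0],[-0.02,0.12,0,0,0,0],[-0.03,0.2,0,0,0,0],[-0.05,0.28,0,0,0,0],[-0.06,0.37,0,0,0,-0.01],[-0.08,0.46,0,0,0,-0.01],[-0.09,0.55,0,0,0,-0.015],[-0.11,0.63,0,0,0,-0.015],[-0.12,0.7,0,0,0,-0.015],[-0.13,0.75,0,0,0,-0.015],[-0.13,0.77,0,0,0,-0.015]],
])

```text
t: 13.57
eef_pos: [470.2, 15.2, 316.3]
tcp_rot: [3.141, 0.001, 0.157]
ft_force: [0.0, 0.2, -0.2]
opening: 1.003
```

```bash
python3 - <<'E'
from h import *
from cell import env
import go
T=fr(482,-178,0,.16)([[0,90,120],[0,0,120],[0,-90,120]])
S=cv2.imread("pics/side1.png"); P=env.read_camera("top")["image"][:,:,::-1]
for c,im in(("top",P),("side",S)):
    hsv=cv2.cvtColor(np.ascontiguousarray(im),cv2.COLOR_BGR2HSV);m=((hsv[...,1]<60)&(hsv[...,2]>170)).astype(np.uint8)
    n,_,st,ce=cv2.connectedComponentsWithStats(m)
    for p in proj(c,T):
        k=1+np.argmin(np.hypot(*(ce[1:]-p).T));print(c,p.round(1),ce[k].round(1),st[k].tolist(),onz(c,ce[k],120))
go.go(T[0][0],T[0][1],250,.16)
E
```

```text
top [297.3 190.8] [299.  190.1] [293, 182, 13, 16, 167] [470.6 -95.6 120. ]
top [320.3 187.1] [320.9 186.2] [313, 179, 16, 16, 197] [ 485.3 -180.2  120. ]
top [343.3 183.3] [343.1 182.6] [336, 175, 15, 16, 194] [ 499.1 -265.8  120. ]
side [239.7 184.4] [237.8 186.2] [230, 180, 16, 14, 175] [478.1 -88.9 120. ]
side [219.  174.5] [217.2 176.2] [210, 170, 16, 13, 168] [ 492.1 -177.4  120. ]
side [199.  164.9] [198.1 167. ] [191, 161, 15, 13, 159] [ 505.6 -262.   120. ]
t 13.62 pos [470.6  15.4 316.4] rot [3.141e+00 1.000e-03 1.570e-01] f [ 0.58 -0.23 -1.02] open 0.998
rows -> [-0.064  0.343  0.221] [ 0.     0.001 -0.002]
```

>>> send_rows([
  [[0,0.03,0.01,0,0,0],[-0.01,0.08,0.03,0,0,0],[-0.02,0.15,0.07,0,0,0],[-0.03,0.22,0.12,0,0,0],[-0.04,0.28,0.18,0,0,0],[-0.045,0.32,0.25,0,0,0],[-0.047,0.34,0.32,0,0,0],[-0.047,0.348,0.4,0,0,0],[-0.047,0.348,0.47,0,0,0],[-0.047,0.348,0.53,0,0,0],[-0.047,0.348,0.57,0,0,0],[-0.047,0.348,0.58,0,0,0]],
])

```text
t: 14.62
eef_pos: [472.8, -87.2, 140.7]
tcp_rot: [-3.14, 0.003, 0.16]
ft_force: [0.4, -0.3, -0.5]
opening: 1.001
```

>>> send_rows([
  [[0,0,0.01,0,0,0],[0,0,0.04,0,0,0],[0,0,0.08,0,0,0],[0,0,0.12,0,0,0],[0,0,0.16,0,0,0],[0,0,0.19,0,0,0],[0,0,0.21,0,0,0],[0,0,0.22,0,0,0],[0,0,0.22,0,0,0]],
])

```text
t: 15.37
eef_pos: [473.5, -87.8, 76.5]
tcp_rot: [-3.141, 0.0, 0.159]
ft_force: [-0.5, -1.2, -1.0]
opening: 1.001
```

>>> send_rows([
  [[0,0,0,0,0,0],[0,0,0,0,0,0],[0,0,0,0,0,0],[0,0,0,0,0,0],[0,0,0,0,0,0],[0,0,0,0,0,0],[0,0,0,0,0,0],[0,0,0,0,0,0],[0,0,0,0,0,0]],
], grip=1)

```text
t: 16.12
eef_pos: [473.5, -87.8, 77.0]
tcp_rot: [3.142, 0.0, 0.159]
ft_force: [-2.1, 0.3, 4.6]
opening: 0.648
```

>>> send_rows([
  [[0,0,-0.01,0,0,0],[0,0,-0.03,0,0,0],[0,0,-0.06,0,0,0],[0,0,-0.09,0,0,0],[0,0,-0.12,0,0,0],[0,0,-0.14,0,0,0],[0,0,-0.15,0,0,0],[0,0,-0.15,0,0,0],[0,0,-0.15,0,0,0],[0,0,-0.15,0,0,0]],
])

```text
t: 16.95
eef_pos: [473.4, -87.7, 121.6]
tcp_rot: [-3.141, 0.0, 0.159]
ft_force: [-0.5, -0.4, -1.7]
opening: 0.65
```

```bash
python3 - <<'E'
from cell import env
import numpy as np
F=[]
for i in range(6): F.append(env.state()["ft_force"]);env.read_camera("side")
s=env.state();print(np.mean(F,0).round(2),np.round(F,1)[:,2],s["eef_pos"],s["opening"],s["t"])
E
```

```text
[ 0.25 -0.01 -1.68] [-1.7 -1.7 -1.5 -1.  -2.1 -2.1] [473.51437134 -87.7840232  121.64218445] 0.6456940246166141 17.25
```

The left tin weighs about 1.7 N (0.17 kg), so it is part-used. Setting it back.

>>> send_rows([
  [[0,0,0.02,0,0,0],[0,0,0.05,0,0,0],[0,0,0.08,0,0,0],[0,0,0.105,0,0,0],[0,0,0.125,0,0,0],[0,0,0.137,0,0,0],[0,0,0.144,0,0,0],[0,0,0.147,0,0,0],[0,0,0.149,0,0,0],[0,0,0.149,0,0,0]],
])

```text
t: 18.08
eef_pos: [473.7, -87.8, 77.2]
tcp_rot: [3.141, -0.0, 0.159]
ft_force: [-0.1, 0.1, -2.5]
opening: 0.65
```

>>> send_rows([
  [[0,0,0,0,0,0],[0,0,0,0,0,0],[0,0,0,0,0,0],[0,0,0,0,0,0],[0,0,0,0,0,0],[0,0,0,0,0,0],[0,0,0,0,0,0]],
], grip=-1)

```text
t: 18.67
eef_pos: [473.6, -87.8, 77.2]
tcp_rot: [3.141, -0.0, 0.159]
ft_force: [-0.2, 0.3, -0.5]
opening: 0.994
```

>>> send_rows([
  [[0,0,-0.02,0,0,0],[0,0,-0.05,0,0,0],[0,0,-0.09,0,0,0],[0,0,-0.13,0,0,0],[0,0,-0.17,0,0,0],[0,0,-0.21,0,0,0],[0,0,-0.24,0,0,0],[0,0,-0.25,0,0,0]],
])

```text
t: 19.33
eef_pos: [474.0, -87.9, 153.9]
tcp_rot: [3.14, -0.002, 0.159]
ft_force: [0.4, -0.1, -1.0]
opening: 0.999
```

```bash
python3 go.py 487 -178 76 .16
```

```text
t 19.33 pos [474.  -87.9 153.9] rot [ 3.14e+00 -2.00e-03  1.59e-01] f [ 0.36 -0.1  -1.04] open 0.999
rows -> [-0.005  0.303  0.26 ] [ 0.001 -0.001 -0.001]
```

>>> send_rows([
  [[0,0.03,0,0,0,0],[0,0.08,0,0,0,0],[0,0.14,0,0,0,0],[0,0.2,0,0,0,0],[-0.005,0.25,0,0,0,0],[-0.005,0.285,0,0,0,0],[-0.005,0.3,0,0,0,0],[-0.005,0.303,0.01,0,0,0],[-0.005,0.303,0.03,0,0,0],[-0.005,0.303,0.06,0,0,0],[-0.005,0.303,0.1,0,0,0],[-0.005,0.303,0.14,0,0,0]],
])

```text
t: 20.33
eef_pos: [486.3, -177.0, 109.1]
tcp_rot: [-3.141, 0.0, 0.16]
ft_force: [0.8, -0.8, 0.2]
opening: 0.997
```

>>> send_rows([
  [[0,0,0.04,0,0,0],[0,0,0.075,0,0,0],[0,0,0.1,0,0,0],[0,0,0.115,0,0,0],[0,0,0.12,0,0,0],[0,0,0.12,0,0,0]],
])

```text
t: 20.83
eef_pos: [486.5, -177.7, 73.9]
tcp_rot: [-3.141, 0.0, 0.159]
ft_force: [0.4, -0.6, 0.0]
opening: 0.997
```

>>> send_rows([
  [[0,0,0,0,0,0],[0,0,0,0,0,0],[0,0,0,0,0,0],[0,0,0,0,0,0],[0,0,0,0,0,0],[0,0,0,0,0,0],[0,0,0,0,0,0],[0,0,0,0,0,0],[0,0,0,0,0,0]],
], grip=1)

```text
t: 21.58
eef_pos: [486.5, -177.8, 74.3]
tcp_rot: [3.141, -0.0, 0.159]
ft_force: [-0.5, -0.2, 3.4]
opening: 0.65
```

>>> send_rows([
  [[0,0,-0.01,0,0,0],[0,0,-0.03,0,0,0],[0,0,-0.06,0,0,0],[0,0,-0.09,0,0,0],[0,0,-0.12,0,0,0],[0,0,-0.14,0,0,0],[0,0,-0.15,0,0,0],[0,0,-0.15,0,0,0],[0,0,-0.15,0,0,0],[0,0,-0.15,0,0,0]],
])

```text
t: 22.42
eef_pos: [486.3, -177.7, 118.8]
tcp_rot: [-3.141, 0.0, 0.159]
ft_force: [0.1, -0.5, -1.7]
opening: 0.647
```

```bash
python3 - <<'E'
from cell import env
import numpy as np
F=[]
for i in range(6): F.append(env.state()["ft_force"]);env.read_camera("side")
s=env.state();print(np.mean(F,0).round(2),np.round(F,1)[:,2],s["eef_pos"],s["opening"],s["t"])
E
```

```text
[ 0.22 -0.15 -1.25] [-1.7 -1.7 -1.6 -0.3 -0.9 -1.3] [ 486.45421335 -177.73495846  118.89865956] 0.6455935014995519 22.7167
```

The middle tin weighs about 1.3 N, also part-used. Setting it back and going on to the right tin.

>>> send_rows([
  [[0,0,0.02,0,0,0],[0,0,0.05,0,0,0],[0,0,0.08,0,0,0],[0,0,0.105,0,0,0],[0,0,0.125,0,0,0],[0,0,0.137,0,0,0],[0,0,0.144,0,0,0],[0,0,0.147,0,0,0],[0,0,0.149,0,0,0],[0,0,0.149,0,0,0]],
])

```text
t: 23.55
eef_pos: [486.6, -177.8, 74.6]
tcp_rot: [3.141, -0.0, 0.159]
ft_force: [-0.7, -0.0, -0.8]
opening: 0.648
```

>>> send_rows([
  [[0,0,0,0,0,0],[0,0,0,0,0,0],[0,0,0,0,0,0],[0,0,0,0,0,0],[0,0,0,0,0,0],[0,0,0,0,0,0],[0,0,0,0,0,0]],
], grip=-1)

```text
t: 24.13
eef_pos: [486.5, -177.8, 74.5]
tcp_rot: [3.141, -0.0, 0.159]
ft_force: [-0.1, 0.5, -0.2]
opening: 0.995
```

>>> send_rows([
  [[0,0,-0.02,0,0,0],[0,0,-0.05,0,0,0],[0,0,-0.09,0,0,0],[0,0,-0.13,0,0,0],[0,0,-0.17,0,0,0],[0,0,-0.21,0,0,0],[0,0,-0.25,0,0,0],[0,0,-0.26,0,0,0]],
])

```text
t: 24.8
eef_pos: [487.1, -178.1, 154.8]
tcp_rot: [3.14, -0.003, 0.159]
ft_force: [0.3, -0.9, -0.4]
opening: 0.998
```

```bash
python3 go.py 501 -265.5 76 .16
```

```text
t 24.8 pos [ 487.1 -178.1  154.8] rot [ 3.14e+00 -3.00e-03  1.59e-01] f [ 0.29 -0.93 -0.37] open 0.998
rows -> [-0.001  0.295  0.263] [ 0.001 -0.002 -0.   ]
```

>>> send_rows([
  [[0,0.03,0,0,0,0],[0,0.08,0,0,0,0],[0,0.14,0,0,0,0],[0,0.2,0,0,0,0],[0,0.25,0,0,0,0],[0,0.28,0,0,0,0],[0,0.293,0,0,0,0],[0,0.295,0.01,0,0,0],[0,0.295,0.03,0,0,0],[0,0.295,0.06,0,0,0],[0,0.295,0.1,0,0,0],[0,0.295,0.14,0,0,0]],
])

```text
t: 25.8
eef_pos: [500.4, -264.3, 109.4]
tcp_rot: [-3.141, 0.0, 0.16]
ft_force: [-0.1, -0.2, -0.5]
opening: 0.997
```

>>> send_rows([
  [[0,0,0.04,0,0,0],[0,0,0.075,0,0,0],[0,0,0.1,0,0,0],[0,0,0.115,0,0,0],[0,0,0.12,0,0,0],[0,0,0.12,0,0,0]],
])

```text
t: 26.3
eef_pos: [500.5, -265.1, 74.2]
tcp_rot: [-3.141, 0.0, 0.159]
ft_force: [0.3, 0.3, 0.1]
opening: 0.999
```

>>> send_rows([
  [[0,0,0,0,0,0],[0,0,0,0,0,0],[0,0,0,0,0,0],[0,0,0,0,0,0],[0,0,0,0,0,0],[0,0,0,0,0,0],[0,0,0,0,0,0],[0,0,0,0,0,0],[0,0,0,0,0,0]],
], grip=1)

```text
t: 27.05
eef_pos: [500.5, -265.2, 74.6]
tcp_rot: [3.141, -0.0, 0.159]
ft_force: [-2.5, -0.6, 2.3]
opening: 0.648
```

>>> send_rows([
  [[0,0,-0.01,0,0,0],[0,0,-0.03,0,0,0],[0,0,-0.06,0,0,0],[0,0,-0.09,0,0,0],[0,0,-0.12,0,0,0],[0,0,-0.14,0,0,0],[0,0,-0.15,0,0,0],[0,0,-0.15,0,0,0],[0,0,-0.15,0,0,0],[0,0,-0.15,0,0,0]],
])

```text
t: 27.88
eef_pos: [500.3, -265.0, 119.1]
tcp_rot: [-3.141, 0.0, 0.159]
ft_force: [-0.0, 0.2, -4.8]
opening: 0.649
```

```bash
python3 - <<'E'
from cell import env
import numpy as np
F=[]
for i in range(6): F.append(env.state()["ft_force"]);env.read_camera("side")
s=env.state();print(np.mean(F,0).round(2),np.round(F,1)[:,2],s["eef_pos"],s["opening"],s["t"])
E
```

```text
[ 0.16 -0.11 -4.75] [-4.8 -4.7 -4.9 -4.7 -4.6 -4.8] [ 500.46371204 -265.13304329  119.20451127] 0.6498289679547959 28.1833
```

The right tin weighs 4.75 N (0.48 kg), so it is the full one. I'll set it back in its place as asked and release it, then grip it again and hold it up high.

>>> send_rows([
  [[0,0,0.02,0,0,0],[0,0,0.05,0,0,0],[0,0,0.08,0,0,0],[0,0,0.105,0,0,0],[0,0,0.125,0,0,0],[0,0,0.137,0,0,0],[0,0,0.144,0,0,0],[0,0,0.147,0,0,0],[0,0,0.149,0,0,0],[0,0,0.149,0,0,0]],
])

```text
t: 29.02
eef_pos: [500.6, -265.2, 74.9]
tcp_rot: [3.141, -0.0, 0.159]
ft_force: [-0.2, 0.8, -3.9]
opening: 0.648
```

>>> send_rows([
  [[0,0,0,0,0,0],[0,0,0,0,0,0],[0,0,0,0,0,0],[0,0,0,0,0,0],[0,0,0,0,0,0],[0,0,0,0,0,0],[0,0,0,0,0,0]],
], grip=-1)

```text
t: 29.6
eef_pos: [500.6, -265.2, 74.8]
tcp_rot: [3.141, -0.0, 0.159]
ft_force: [-0.6, -0.8, -0.2]
opening: 0.992
```

>>> send_rows([
  [[0,0,0,0,0,0],[0,0,0,0,0,0],[0,0,0,0,0,0],[0,0,0,0,0,0],[0,0,0,0,0,0],[0,0,0,0,0,0],[0,0,0,0,0,0],[0,0,0,0,0,0],[0,0,0,0,0,0]],
], grip=1)

```text
t: 30.35
eef_pos: [500.6, -265.2, 74.7]
tcp_rot: [3.141, -0.0, 0.159]
ft_force: [-0.3, 0.4, -1.4]
opening: 0.652
```

>>> send_rows([
  [[0,0,-0.01,0,0,0],[0,0,-0.03,0,0,0],[0,0,-0.07,0,0,0],[0,0,-0.12,0,0,0],[0,0,-0.18,0,0,0],[0,0,-0.24,0,0,0],[0,0,-0.3,0,0,0],[0,0,-0.36,0,0,0],[0,0,-0.42,0,0,0],[0,0,-0.47,0,0,0],[0,0,-0.5,0,0,0],[0,0,-0.51,0,0,0]],
])

```text
t: 31.35
eef_pos: [500.7, -265.2, 229.2]
tcp_rot: [3.14, -0.001, 0.159]
ft_force: [-0.1, -0.4, -4.1]
opening: 0.65
```

>>> send_rows([
  [[0,0,0,0,0,0],[0,0,0,0,0,0],[0,0,0,0,0,0]],
])

```text
t: 31.6
eef_pos: [500.2, -264.9, 226.7]
tcp_rot: [-3.141, 0.001, 0.159]
ft_force: [-0.7, -0.6, -5.2]
opening: 0.648
```

```bash
python3 - <<'E'
from h import *
from cell import env
import go
A=env.read_camera("side")["image"][:,:,::-1];B=env.read_camera("top")["image"][:,:,::-1]
a=overlay(A,"side",[],(150,100,200,200),3);b=overlay(B,"top",[],(195,140,200,100),1)
o=np.zeros((600,800,3),np.uint8);o[:,:600]=a;o[:100,600:]=b
cv2.imwrite("pics/end.png",o);go.go(500,-265,228,.16)
E
```

```text
t 31.7 pos [ 500.3 -265.   226.9] rot [-3.141e+00  1.000e-03  1.590e-01] f [ 0.5   0.56 -4.83] open 0.651
rows -> [-0.001 -0.    -0.004] [-0.001  0.001 -0.001]
```

View pics/end.png

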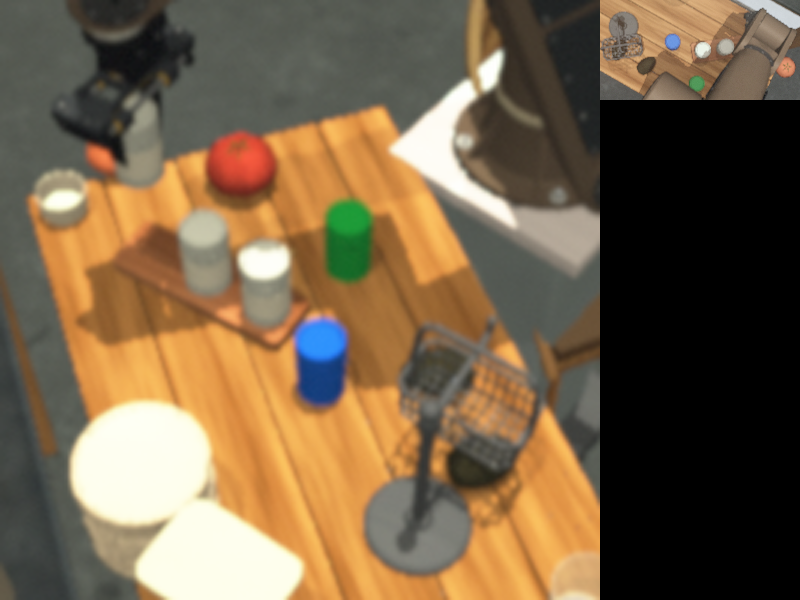

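The right tin is held upright at (140,140), the other two stand on the board at (205,250) and (265,280), the basket hangs on the hook at (470,390), and the neighbouring things are unmoved. The held tin is about 150 mm clear of the board. Handing in.

```bash
python3 -c "
from cell import env
print(env.job_done())"
```

```text
the job is handed in; nothing more can be done
None
```

The job is done and handed in at about 32 s of the 72 s allowed. The basket hangs on the hook, and the arm is holding up the right-hand tin, which is the full one.

- **Basket:** I gripped its handle about 3 cm to the left of its middle so the fingers cleared the hook arm, then carried it in over the tip and lowered it until the arm took the weight.
- **Weighing:** I lifted each tin about 45 mm, left to right, and set it back before going on. The last tin was set back too, then gripped again and raised.

| Tin | Measured weight | Mass |
|---|---|---|
| Left | about 1.7 N | 0.17 kg |
| Middle | about 1.3 N | 0.13 kg |
| Right | about 4.8 N | 0.48 kg |

- **Last checks:** The final picture shows the right tin upright in the gripper, the other two standing on the board, and the basket on its hook. By the arm's own reading, the held tin is about 150 mm clear of the board. The tomato, ramekin, avocados and glass show no visible shift.
- **Disagreements:** The two cameras placed the tins and basket up to about 8 mm apart, so I used values in between. Force readings varied by up to about 1 N, far less than the difference between the tins. Nothing failed.

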